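# Find the rocking cover on the surface plate

## Robot

A 7-joint arm with a two-finger parallel gripper is mounted at the origin on a cart in front of the work surface, level with it; the furniture and walls round the work are solid. World frame = base frame: x ahead of the robot, y to its left, z up, the work surface at z = 0. Lengths are in m, angles in rad, forces in N, time in s.
With the tool pointing down it reaches from about 0.425 to 1.025 m from the base axis. Payload 3.6 kg.
Tool frame: the origin (TCP) lies at the centre of the arm's flange, where the gripper is bolted on; the fingertips stand 173 mm ahead of it and the grasp point (between the pads) lies 155 mm ahead of it (bot.tips_ahead is the distance from the TCP to the fingertips, in m); x points along the fingers, z is the direction in which the jaws open and shut, and the axes are right-handed (so a half turn about x gives the same grasp; the last joint's range is limited). The gripper opens to 85 mm and grips with 20 to 120 N. Pads are 22 mm wide; open, the fingers measure 114 mm over their backs; the gripper's body (76 mm by 85 mm) begins 54 mm behind the grasp point. The pads swing forward as they close: fully open they stand 13 mm farther back than shut.
Start: joints at [1.087, 0.591, 0.048, 1.609, -0.033, 0.943, -0.034], TCP at [0.276, -0.671, 0.405] pointing down, gripper open.
Joint ranges: [-2.69, 2.69], [-0.47, 2.24], [-1.27, 1.36], [0.19, 2.51], [-1.53, 4.68], [0.08, 2.07], [-3.09, 3.09]. Speed limits (rad/s): [2.57, 2.57, 3.14, 3.14, 3.14, 3.14, 3.14].

## Interface

Orientations are given as a rotation vector (axis times angle).
In Python, from plant import bot gives the robot as it stands. Calls block until the motion is done:
- bot.move_to(position, orientation): joint-space move of the TCP to a pose.
- bot.move_l(position, orientation=None, speed=0.15, until_force=None): straight line of the TCP; orientation=None keeps the orientation; speed is the mean speed in m/s. With until_force (N) it stops when the force on the tool has changed by that much, and returns True; else False.
- bot.goto_joints(angles): joint-space move.
- bot.command_gripper(opening, force=None): opening from 0.0 (shut) to 1.0 (fully open); force is the grip in N (None keeps the last); returns when the fingers have stopped.
- bot.dwell(seconds).
- bot.ik(position, orientation): joint angles nearest the present ones, or None.
- bot.observe(): the state.
- bot.read_camera(name): name is "side" or "top" or "wrist"; returns a dict with "frame" (420x560x3 uint8, red, green, blue), "range_z" (420x560 float32, m along the optical axis (not along the pixel's ray), 0 where there is no reading), "fx", "fy", "cx", "cy" (pixels), "k1" (the pictures are not rectified: a ray, as slopes to the right and down, at radius r is drawn at 1 + k1 r^2 times it, then the intrinsics apply), "rvec" (rotation vector, rad) and "tvec" (3), from world to camera coordinates, as OpenCV has them. Camera axes: x right, y down, z forward; pixel columns grow to the right and rows downward; lengths in m; the calibration is good to about 2 mm. A picture is of the moment at which its call begins.
A pose or a line that the arm cannot do raises bot.IKError and nothing moves.
- bot.job_done(): hands the job in, once; it reports no verdict.
The state is a dict: "clock": time; "joint_pos": joint angles; "qvel": joint speeds; "joint_torque": joint torques, N m; "tcp_pos": TCP position; "orientation": TCP orientation; "ft_force": force on the tool from outside, world axes, zero at the start; "wrist_torque": the same for the moment, N m; "opening": opening from 0.0 (shut) to 1.0 (fully open).
Only numpy, scipy, OpenCV 4.12 (cv2) and the standard library are available. Lean on these libraries where they do the work, as an engineer would, in place of code of your own. Each camera call takes 0.05 s, during which the arm holds its last target. There are 200 camera calls.

## Task

One of the three aluminium covers on the granite plate is warped: it looks level, but one corner does not bear. Find it by pressing gently (never more than 25 N) with the fingertips near the edges or corners of the covers; rock the warped one fully down onto its high corner, hold it there for a moment, and let it fall back level. Then lift it by its knob and set it down flat, knob up, in the grey tray without dropping it; leave the two good covers lying where they are on the granite, and everything else undisturbed.

Things in the scene. Friction and masses are not known exactly. Their poses are not given: they have to be found in the camera images.
- cover_a: one of three covers that look alike: aluminium, 90 x 66 mm (x by y), about 0.3 kg, on the granite. Origin: centre of the underside (plane of the feet), z up. Flat top at 11 mm. Round steel knob in the middle, 24 mm diameter from 17 to 41 mm up, on a 16 mm neck. Four 10 mm feet, at 39 mm (x) and 27 mm (y) either way from the centre. One of the three covers is warped, see granite
- cover_b: the second of the three covers that look alike: same sizes, origin and axes as cover_a
- cover_c: the third of the three covers that look alike: same sizes, origin and axes as cover_a
- granite: fixed rigid granite plate, 280 x 290 x 40 mm; origin: centre of its underside; top at 40 mm. Good covers bear on it with all feet and stay still when pressed inside the feet. The warped one has one foot 3 mm short but rests level; a push (under 1 N) on that corner's half rocks it 0.068 rad until that foot touches, 3 mm lower (broad fingertips rock it fully only near that corner, less from mid-edge); let go, it falls back
- tray: fixed shallow open grey tray, 160 x 140 mm outside (x by y), walls 4 mm thick and 22 mm high above its underside, floor 4 mm thick; origin in the centre of its underside on the bench
- septa_pot: bystander: small white pot with orange lid, 40 mm diameter, 42 mm high, standing on the far left corner of the granite; origin: centre of its underside
- vial_amber: bystander: amber vial, 12 mm diameter, 32 mm high, standing on the far right corner of the granite; origin: centre of its underside
- timer: bystander: small white timer, 56 x 62 x 16 mm, on the bench right of the granite; origin: centre of its underside
- filter_tin: bystander: round tin with green lid, 58 mm diameter, 24 mm high, on the bench beyond the tray; origin: centre of its underside

How it is judged:
On the way, in this order (a step that is already met when the one before it is completed fails the run):
1. the warped cover is pressed down onto its high corner on the granite (tilted by over 0.055 rad, under the fingers) and held there 0.2 s (angle between cover_b's own z axis and vertical between 0.055 and 0.1 rad and contact force between the fingers and cover_b above 0.8 N and contact force between granite and cover_b above 2 N and distance of cover_b from where it was at the start of the episode below 0.025 m), for 0.2 s.
2. let go, the warped cover has fallen back level on the granite (angle between cover_b's own z axis and vertical below 0.02 rad and contact force between the fingers and cover_b below 0.1 N and contact force between granite and cover_b above 0.5 N and distance of cover_b from where it was at the start of the episode below 0.03 m), for 0.1 s.
At the end, for the whole second after the job is handed in: the warped cover lies at rest, knob up, on the floor of the tray wholly inside its walls (underside within 5 mm of the floor, tilt under 0.1 rad); the two good covers lie level on the granite within 30 mm of where they were; the bystanders are within 30 mm of where they stood (x of cover_b in the frame of tray between -0.05 and 0.05 m and y of cover_b in the frame of tray between -0.045 and 0.045 m and z of cover_b in the frame of tray below 0.009 m and angle between cover_b's own z axis and vertical below 0.1 rad and contact force between cover_b and tray above 0.5 N and linear speed of cover_b below 0.02 m/s and angle between each of cover_a, cover_c's own z axis and vertical below 0.02 rad and contact force between granite and cover_a above 0.5 N and contact force between granite and cover_c above 0.5 N); the robot touches nothing.
It fails at once if a cover is pressed on the granite with more than 25 N (contact force between granite and cover_a above 25 N or contact force between granite and cover_b above 25 N or contact force between granite and cover_c above 25 N).
It fails at once if a good cover is moved by more than 30 mm or lifted off (distance of any of cover_a, cover_c from where it was at the start of the episode above 0.03 m).
It fails at once if a cover is dropped (falls freely by more than about 20 mm) ((linear speed of cover_a above 0.6 m/s and contact force between the fingers and cover_a below 0.1 N) or (linear speed of cover_b above 0.6 m/s and contact force between the fingers and cover_b below 0.1 N) or (linear speed of cover_c above 0.6 m/s and contact force between the fingers and cover_c below 0.1 N)).
It fails at once if a bystander (pot, vial, timer, tin) is moved by more than 30 mm (distance of any of septa_pot, vial_amber, timer, filter_tin from where it was at the start of the episode above 0.03 m).
It also fails if it takes over 72 s, if anything falls off the work surface, if the arm or the gripper's body presses on something with over 40 N, if the wrist force passes 120 N, or if a joint passes its speed limit or range.

## Working session

There is one attempt and no reset: what is moved stays moved. The work goes in short steps, each a Python script; the robot and the scene stay as the last script left them, time stands still between calls to the robot, and variables do not carry over. Pictures are saved under pics/ and viewed, about 8 in all and at most 12, crops included, and the job is handed in when it is done.

```bash
ls; mkdir -p pics
cat > h.py <<'E'
import numpy as np, cv2
from plant import bot
def cloud(c):
    h,w=c["range_z"].shape
    u,v=np.meshgrid(np.arange(w),np.arange(h))
    xd=(u-c["cx"])/c["fx"]; yd=(v-c["cy"])/c["fy"]
    x,y=xd.copy(),yd.copy()
    for _ in range(10):
        s=1+c["k1"]*(x*x+y*y); x=xd/s; y=yd/s
    z=c["range_z"]; P=np.stack([x*z,y*z,z],-1)
    R=cv2.Rodrigues(np.array(c["rvec"],float))[0]
    W=(P-np.array(c["tvec"]).ravel())@R
    W[z<=0]=np.nan
    return W
def save(c,n): cv2.imwrite(f"pics/{n}.png",c["frame"][:,:,::-1])
E
python3 - <<'E'
from h import *
for n in("top","side"):
    c=bot.read_camera(n); save(c,n+"0"); np.save(n+".npy",cloud(c))
    print(n,c["rvec"],c["tvec"],c["k1"],c["fx"])
o=bot.observe();print(o["clock"],o["orientation"],o["ft_force"],bot.tips_ahead)
W=np.load("top.npy")
for lo,hi in((.037,.043),(.049,.054),(.078,.085)):
    m=((W[...,2]>lo)&(W[...,2]<hi)).astype(np.uint8)
    n,l,s,ce=cv2.connectedComponentsWithStats(m)
    for i in range(1,n):
        if s[i,4]>40:
            P=W[l==i][:,:2].astype(np.float32); print(lo,s[i],np.nanmedian(P,0),P.min(0),P.max(0),cv2.minAreaRect(P))
E
```

```text
pics
top [ 2.16816706 -2.15737223  0.13837422] [-0.00999893  0.56390404  1.1977345 ] -0.06224031550306147 424.6570367770768
side [ 1.07907611  2.61377039 -0.76479758] [ 0.39644911 -0.34200207  1.41340443] -0.06812509958182177 473.0302645948725
0.1 [ 0.9185528   1.37060441 -0.91677355] [-0.2388235   0.39770305  0.51561151] 0.1734
0.037 [110  67  19   4  43] [0.99434286 0.49442628] [0.98825103 0.4661482 ] [0.9981663 0.5231025] ((0.9934269189834595, 0.49459564685821533), (0.009676598943769932, 0.05704973265528679), 1.594355821609497)
0.037 [349  67  31   5  64] [ 0.9944041 -0.2537458] [ 0.9881077  -0.29835433] [ 1.0001298  -0.20636582] ((0.9941187500953674, -0.25234416127204895), (0.011728329584002495, 0.0920320525765419), 0.5540974140167236)
0.037 [485  70  40   6  71] [ 0.994866  -0.6929228] [ 0.98689646 -0.7561089 ] [ 0.99965185 -0.63009   ] ((0.993942141532898, -0.6931386590003967), (0.12621015310287476, 0.01221291534602642), 88.3752212524414)
0.037 [ 236  157  108  104 5719] [ 0.57242215 -0.03093876] [ 0.4168359  -0.18054287] [0.7187949  0.13021763] ((0.567375659942627, -0.02551352
[... 3384 characters left out ...]
69847556948662, 0.019731048494577408), 0.42236289381980896)
0.078 [311 224   8   8  52] [ 0.50603366 -0.0950996 ] [ 0.49763393 -0.10510207] [ 0.5173015  -0.08537757] ((0.5074909925460815, -0.0952795222401619), (0.019722318276762962, 0.01963745802640915), 89.6741714477539)
0.078 [263 228   8   9  53] [0.49435553 0.03919253] [0.4832152  0.02814902] [0.5054543  0.04765988] ((0.4943346381187439, 0.037933893501758575), (0.022225067019462585, 0.01950998790562153), 0.3063961863517761)
0.078 [282 391  22  17  43] [ 0.05164102 -0.04193589] [ 0.02450513 -0.06356725] [ 0.06655396 -0.00704035] ((0.049648843705654144, -0.03878195956349373), (0.06976532936096191, 0.012470904737710953), 53.470726013183594)
```

View pics/top0.png

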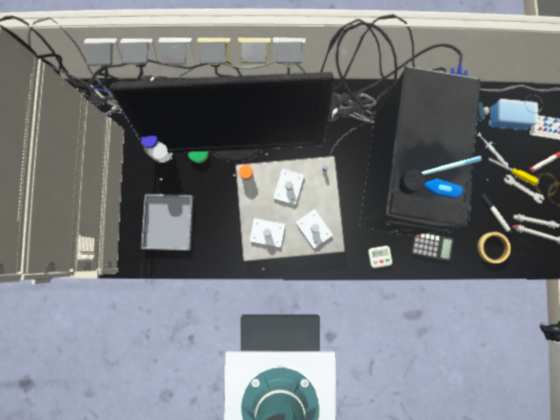

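Run:
```python
from h import *
W=np.load("top.npy")
X,Y,Z=W[...,0],W[...,1],W[...,2]
def rep(n,m):
    k,l,s,ce=cv2.connectedComponentsWithStats(m.astype(np.uint8))
    i=1+np.argmax(s[1:,4]); P=W[l==i][:,:2].astype(np.float32); print(n,s[i,4],np.median(W[l==i][:,2]),cv2.minAreaRect(P))
reg=(X>.4)&(X<.7)&(Y>.18)&(Y<.42)
rep("tray>12mm",reg&(Z>.012)&(Z<.03))
rep("traybody",reg&(Z>.0025)&(Z<.03))
mon=(X>.4)&(X<.95)&(Y>-.15)&(Y<.4)&(Z>.09); print("mon",np.nanmin(X[mon]),np.nanmax(X[mon]),np.nanmin(Y[mon]),np.nanmax(Y[mon]),np.nanmax(Z[mon]))
b=(X>.4)&(X<.95)&(Y>-.6)&(Y<-.15)&(Z>.05); print("box",np.nanmin(X[b]),np.nanmin(Y[b]),np.nanmax(Y[b]),np.nanmax(Z[b]))
```

```text
tray>12mm 198 0.02116613577789193 ((0.525970458984375, 0.33173322677612305), (0.1415817141532898, 0.16149622201919556), 89.33253479003906)
traybody 2101 0.005436754685144237 ((0.5309501886367798, 0.3325365483760834), (0.1670970469713211, 0.17161135375499725), 87.15626525878906)
mon 0.7089200107745448 0.8473796559670639 -0.12284579564574141 0.3936321660674545 0.34728960321265406
box 0.4821294415483283 -0.4641433622882219 -0.17730392017917337 0.39244627748203387
```

View pics/side0.png

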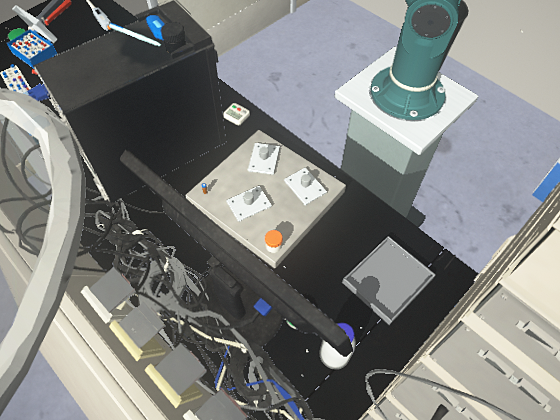

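```bash
cat >> h.py <<'E'
from scipy.spatial.transform import Rotation as Rn
def orient(yaw):  # tool x down, tool z (jaws) along yaw
    x=np.array([0,0,-1.]); z=np.array([np.cos(yaw),np.sin(yaw),0]); y=np.cross(z,x)
    return Rn.from_matrix(np.stack([x,y,z],1)).as_rotvec()
def best(pos,yaws):
    q0=np.array(bot.observe()["joint_pos"]); r=[]
    for y in yaws:
        q=bot.ik(pos,orient(y))
        if q is not None: r.append((np.abs(np.array(q)-q0).max()+.3*abs(q[6]),y))
    return min(r)[1]
COV={1:((.628,-.0224),np.radians(-16.2)),2:((.507,-.0954),np.radians(34.7)),3:((.4943,.0382),np.radians(-11.0))}
T=.1734
def press(k,sx,sy,yaw,F=4,ax=.040,ay=.029):
    (cx,cy),a=COV[k]; c,s=np.cos(a),np.sin(a); x,y=sx*ax,sy*ay
    p=np.array([cx+c*x-s*y,cy+s*x+c*y,0])
    o=orient(yaw)
    bot.move_l(p+[0,0,.092+T],o,speed=.25)
    bot.move_l(p+[0,0,.057+T],speed=.12)
    f0=np.array(bot.observe()["ft_force"])
    hit=bot.move_l(p+[0,0,.040+T],speed=.012,until_force=F)
    s=bot.observe()
    return hit,round((s["tcp_pos"][2]-T)*1e3,2),np.round(np.array(s["ft_force"])-f0,1),round(s["clock"],1),p
E
python3 - <<'E'
from h import *
W=np.load("top.npy");X,Y,Z=W[...,0],W[...,1],W[...,2]
for lo in(.1,.2,.3,.37):
    b=(X>.42)&(X<.6)&(Y>-.5)&(Y<-.1)&(Z>lo); print(lo,np.nanmax(Y[b]),np.nanpercentile(Y[b],98),np.nanmin(X[b]))
    b=(X>.6)&(X<.9)&(Y>-.1)&(Y<.06)&(Z>lo)
    if b.any(): print("mon",np.nanmin(X[b]))
o0=bot.observe()["orientation"];z=Rn.from_rotvec(o0).as_matrix();print(z.round(3))
bot.command_gripper(0.0,40)
bot.move_l([.17,-.41,.44],speed=.3)
yaw=best([.4943,.0382,.35],[COV[3][1]+i*np.pi/2 for i in range(-2,3)])
print(yaw,bot.ik([.4943,.0382,.35],orient(yaw)))
bot.move_to([.45,.02,.36],orient(yaw))
r=press(3,-1,1,yaw);print(r)
print(bot.observe()["ft_force"])
E
```

```text
0.1 -0.23049159565982089 -0.23490817543150505 0.4821294415483283
mon 0.7525950675485653
0.2 -0.23049159565982089 -0.23527272614841818 0.4821294415483283
mon 0.7785902966620063
0.3 -0.23049159565982089 -0.23755741456863397 0.4833173036295374
mon 0.8068585184371542
0.37 -0.2570290275978299 -0.2580113622270623 0.5612915091915482
[[-0.001  0.925  0.38 ]
 [ 0.002  0.38  -0.925]
 [-1.    -0.    -0.002]]
1.3788101090755203 [ 0.50635454  0.53147755 -0.90871121  2.13829685  0.62038608  0.75815362
  0.57091237]
(True, np.float64(50.95), array([-0.2,  0.1,  5.7]), 5.6, array([0.46056837, 0.07429955, 0.        ]))
[-0.41284631 -0.31979269  5.97800627]
```

```bash
cat > run.py <<'E'
from h import *
def scan(k,corners):
    (cx,cy),a=COV[k]
    yaw=best([cx,cy,.3],[a+i*np.pi/2 for i in range(-4,5)])
    for sx,sy in corners:
        r=press(k,sx,sy,yaw); print(k,sx,sy,*r[:4])
        if not r[0] or r[1]<49.9:
            bot.dwell(.5); s=bot.observe(); print("FOUND",k,sx,sy,s["ft_force"],s["tcp_pos"])
            c=bot.read_camera("side"); save(c,"found"); return True
        bot.move_l(r[4]+[0,0,.092+T],speed=.25)
    return False
E
python3 - <<'E'
from run import *
p=bot.observe()["tcp_pos"]; bot.move_l([p[0],p[1],.092+T],speed=.25)
if not scan(3,[(-1,-1),(1,-1),(1,1)]): scan(1,[(-1,1),(-1,-1),(1,-1),(1,1)])
E
```

```text
3 -1 -1 True 50.85 [-0.7  0.4  7.6] 7.4
3 1 -1 True 51.1 [-0.8 -1.4  6. ] 9.3
3 1 1 True 51.11 [-1.2 -0.5  4.5] 11.2
1 -1 1 True 51.3 [-0.9 -0.1  3.7] 13.1
1 -1 -1 True 51.29 [-0.6  0.4  3.4] 14.9
1 1 -1 True 51.33 [-0.7 -1.1  5.3] 16.8
1 1 1 True 51.33 [-0.1  0.9  3.7] 18.7
```

Run:
```python
from run import *
scan(2,[(-1,1),(1,1),(1,-1),(-1,-1)])
```

```text
2 -1 1 True 51.24 [0.2 0.4 5.2] 21.2
2 1 1 True 48.62 [0.7 0.8 5.2] 23.2
FOUND 2 1 1 [ 0.05749351 -0.38914563  4.99899548] [ 0.52345261 -0.04857226  0.22203426]
```

Run:
```python
from h import *
p=np.array(bot.observe()["tcp_pos"])
bot.move_l([p[0],p[1],.06+T],speed=.03)
bot.move_l([p[0],p[1],.115+T],speed=.2)
print(bot.observe()["ft_force"],bot.observe()["clock"])
(cx,cy),a=COV[2]
bot.command_gripper(.6,40)
P=np.array([cx,cy,0])
yaw=best([cx,cy,.3],[a+i*np.pi/2 for i in range(-4,5)])
bot.move_l(P+[0,0,.115+T],orient(yaw),speed=.15)
c=bot.read_camera("side"); save(c,"pre")
a1=cv2.imread("pics/found.png")[100:300,170:370];a2=c["frame"][100:300,170:370,::-1]
cv2.imwrite("pics/cmp.png",cv2.resize(np.hstack([a1,a2]),(800,400)))
W=cloud(c)
# tilt of cover 2 top
m=(np.hypot(W[...,0]-cx,W[...,1]-cy)<.045)&(W[...,2]>.045)&(W[...,2]<.056)
Q=W[m];A=np.c_[Q[:,:2]-P[:2],np.ones(len(Q))];print(len(Q),np.linalg.lstsq(A,Q[:,2],rcond=None)[0])
k=(np.hypot(W[...,0]-cx,W[...,1]-cy)<.03)&(W[...,2]>.06)&(W[...,2]<.079);print("knob",W[k].mean(0),k.sum())
```

```text
[ 0.08277141  0.02989387 -0.15221871] 24.75
478 [-6.69792756e-03  4.54410820e-05  5.23452210e-02]
knob [ 0.5121752  -0.0876597   0.06992375] 45
```

View pics/cmp.png

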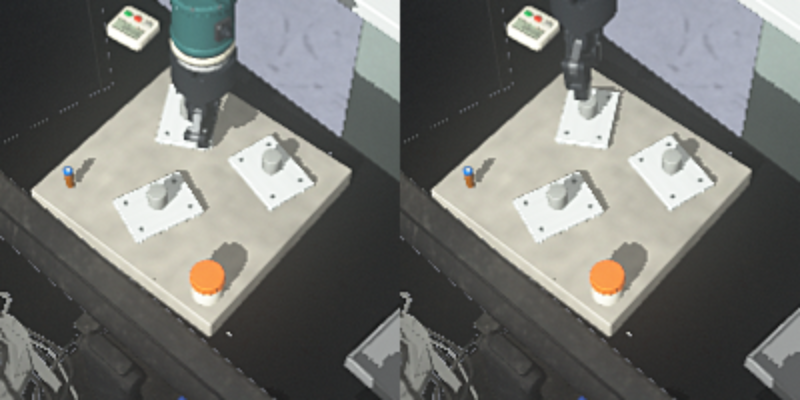

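Run:
```python
from h import *
(cx,cy),a=COV[2]; P=np.array([cx,cy,0])
h=bot.move_l(P+[0,0,.074+.155],speed=.06,until_force=5); print("hit",h)
bot.command_gripper(0.0,50)
s=bot.observe(); z0=s["tcp_pos"][2]; print(s["opening"],s["tcp_pos"],s["ft_force"])
bot.move_l([cx,cy,z0+.1],speed=.1)
s=bot.observe(); print(s["ft_force"],s["opening"],s["clock"])
M=Rn.from_rotvec(s["orientation"]).as_matrix(); yaw=np.arctan2(M[1,2],M[0,2])
D=np.array([.526,.332,z0+.1])
d=best(D,[yaw-a+j*np.pi/2 for j in range(-2,3)])
try: bot.move_l(D,orient(d),speed=.2)
except bot.IKError as e:
    print(e); bot.move_to(D,orient(d))
s=bot.observe(); print(np.degrees([yaw,d]),s["tcp_pos"],s["opening"],s["ft_force"],s["clock"])
c=bot.read_camera("side"); save(c,"carry")
```

```text
hit False
0.2635222237053175 [ 0.50718306 -0.09537339  0.22952223] [-0.36190224  0.05241081  4.98540483]
[ 0.99832762 -0.53259493 -3.03391096] 0.26037772304505685 28.4917
[34.70109396 90.00109396] [0.5262759  0.3308464  0.32934109] 0.2637173230172542 [-0.72509542 -0.96290985 -3.84594957] 30.7833
```

View pics/carry.png

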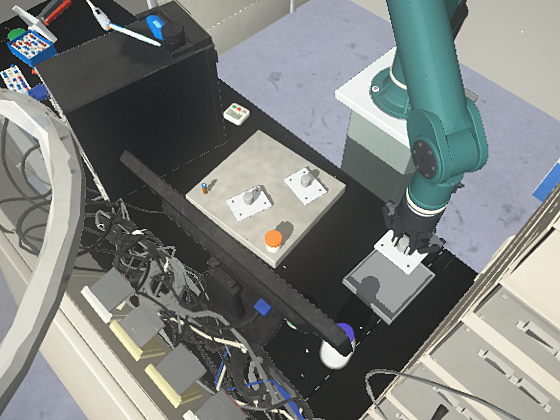

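The cover hangs level in the gripper over the tray (px 400,250), and the other two covers have not moved. Next I lower it.

Run:
```python
from h import *
p=np.array(bot.observe()["tcp_pos"])
bot.move_l([.526,.332,.205],speed=.12)
h=bot.move_l([.526,.332,.187],speed=.012,until_force=3)
s=bot.observe(); print(h,s["tcp_pos"],s["ft_force"])
bot.command_gripper(.6)
bot.move_l([.526,.332,.28],speed=.08)
bot.move_l([.44,.15,.42],speed=.25)
for n in("side","top"):
    c=bot.read_camera(n); save(c,n+"_end"); W=cloud(c)
    m=(abs(W[...,0]-.526)<.06)&(abs(W[...,1]-.332)<.07)&(W[...,2]>.011)&(W[...,2]<.020)
    Q=W[m]; A=np.c_[Q[:,0]-.526,Q[:,1]-.332,np.ones(len(Q))]; print(n,cv2.minAreaRect(Q[:,:2].astype(np.float32)),np.linalg.lstsq(A,Q[:,2],rcond=None)[0])
s=bot.observe(); print(s["ft_force"],s["clock"])
```

```text
True [0.52593571 0.33204087 0.19358558] [ 0.17127479 -0.56230122  6.09713648]
side ((0.5293781757354736, 0.3321211636066437), (0.13219089806079865, 0.11941130459308624), 86.74722290039062) [-0.0013353  -0.00814187  0.01562875]
top ((0.5252793431282043, 0.33235594630241394), (0.139212965965271, 0.11861837655305862), 89.24711608886719) [ 0.00470195 -0.00799605  0.01534522]
[ 0.05827795 -0.27965251  0.76663255] 35.85
```

View pics/side_end.png

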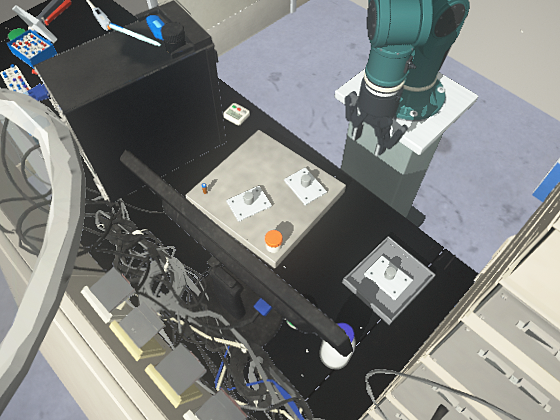

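The cover lies flat and centred in the tray (px 390,275) with its knob up. The two good covers and the bystanders in view are where they were, and the robot is clear.

```bash
python3 -c "
from plant import bot
bot.job_done(); print(bot.observe()['clock'])"
```

```text
the job is handed in; nothing more can be done
the job is handed in; nothing more can be done
```

The warped cover is in the grey tray, knob up, and I handed the job in at about 36 s of the 72 s allowed. No verdict is reported back.

- **Finding it:** I pressed corners with shut fingers, stopping at a 4 N change; the wrist read up to about 7.6 N. All eight corners of the left-front and far covers stopped at 50.9–51.3 mm, so those two are good. On the right-front cover, one corner stopped at 51.2 mm and the next gave way to 48.6 mm. Its other two corners did not need pressing.
- **Rocking it:** I held that corner down for 0.5 s at about 5 N, then let go. The side camera then showed the top level, with a slope of about 0.007 rad. I did not measure the tilt while it was held; I judged it fully rocked from the 2.6 mm drop and the firm 5 N.
- **Moving it:** I lifted it by the knob, and the wrist showed about 3 N, as expected for 0.3 kg. In the tray it touched down at TCP height 0.1936 m against 0.1935 m expected, about 6 N.
- **Last checks:** The cover's top sits at about 15.5 mm (15 mm expected) with a slope under 0.01 rad. The final picture shows it centred in the tray, and the gripper clear. The good covers and the bystanders in view look unmoved, by eye only. The rectangle fit in that check came out too large (about 132–139 x 119 mm), probably because it also took in points on the tray walls, so I did not use it for the cover's size or exact position.

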